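# Turn the recipe leaf

### The job

The roll of masking tape lies on the right-hand cover of the open recipe holder, in the way of its leaf. Without lifting the tape, push it right off the holder so that it lies flat on the worktop; then push the half-raised leaf over its spine and press it down flat on the right-hand cover. Do not disturb the salt shaker, the jam jar and the egg cup.

Things in the scene. Friction and masses are not known exactly. Their poses are not given: they have to be found in the camera images.
- holder: open recipe holder, like an open binder, fixed: two dark wooden covers, each with a paper sheet, together 180 mm along the spine, 300 mm across, top 8 mm above the worktop. Origin: underside, midway, below the spine; x along the spine, away from the robot; y left, across (right cover: y -150 to -4 mm). The steel spine lies at y = 0, hinge axis at z = 11.5 mm, top at 17 mm
- leaf (a joint): angle of the leaf about the spine, rad: 0 = flat on the left (+y) cover, 1.57 = upright, 3.14 = flat on the right (-y) cover; stops at 0 and 3.14. It starts half raised on the left, 0.75 to 1.15. The hinge is stiff: the leaf stays at any angle where it is left, moves with about 1 to 2 N at 100 mm from the spine, and must be pushed down all the way
- leaf_edge (a point): middle of the leaf's outer edge, at holder x = 0, 128 mm from the hinge axis. The leaf is a white rigid panel 4 mm thick, 150 mm long along the spine, reaching 128 mm out from the hinge axis; a small tab (holder x 24 to 56 mm) reaches to 142 mm
- tape: roll of masking tape lying flat, a ring about 98 mm across and 25 mm high, 35 to 70 g; origin: centre of its underside, z up. Push it by its outer rim: its hole counts as solid, no finger enters it. It starts on the right cover, its centre 90 to 100 mm right of the spine
- salt: salt shaker, 44 mm across, 90 mm high, loose; origin: centre of its underside. Must stay where it is
- jam: jam jar, 68 mm across, 100 mm high, loose; origin: centre of its underside. Must stay where it is
- eggcup: striped egg cup, 47 mm across, 65 mm high, loose; origin: centre of its underside. Must stay where it is
Not all that is in view belongs to the job. Of the things that look like the tape, the middle-sized one is meant.

How it is judged:
By the outcome, as a careful person would: the job done as asked, in the order asked, and still so for the second after the job is handed in, with the robot touching nothing.
It also fails if it takes over 54 s, if anything falls off the work surface, if the arm or the gripper's body presses on something with over 40 N, if the wrist force passes 120 N, or if a joint passes its speed limit or range.

### The arm

A 6-joint arm with a two-finger parallel gripper is mounted at the origin on a cart in front of the work surface, level with it; the furniture and walls round the work are solid. World frame = base frame: x ahead of the robot, y to its left, z up, the work surface at z = 0. Lengths are in m, angles in rad, forces in N, time in s.
With the tool pointing down it reaches from about 0.3 to 0.875 m from the base axis. Payload 6.4 kg.
Tool frame: the origin (TCP) lies at the very end of the fingers, on their centre line; the grasp point (between the pads) lies 19 mm behind it; z points along the fingers, y is the line along which they close (so a half turn about z gives the same grasp; the last joint's range is limited). The gripper opens to 85 mm and grips with 20 to 120 N. Pads are 22 mm wide; open, the fingers measure 114 mm over their backs; the gripper's body (76 mm by 85 mm) begins 54 mm behind the grasp point. The pads swing forward as they close: fully open they stand 13 mm farther back than shut.
Start: joints at [-1.452, 0.181, 1.607, -0, 1.354, -0.206], TCP at [0.184, -0.545, 0.231] pointing down, gripper open.
Joint ranges: [-2.99, 2.99], [-0.89, 2.07], [0.3, 2.58], [-1.14, 4.28], [0, 2.63], [-3.12, 3.12]. Speed limits (rad/s): [2.57, 2.57, 3.01, 3.14, 3.14, 3.14].

### API

Orientations are given as a rotation vector (axis times angle).
In Python, from workcell import telemetry, viewer, finish_job gives the robot as it stands. The module is installed in compiled form; this text tells all that it offers.
- The arm moves only by the tool drive_tool, never from a script. Its argument "rows" is a list of rows, each an object of numbers: "hand": the closure, from 0 (fully open) to 1 (shut); "x", "y", "z": the shift along the tool's x, y, z in m; "yaw": the turn about the tool's z in degrees. In form: [{"hand": .., "x": .., "y": .., "z": .., "yaw": ..}, ...]. A call has exactly 8 rows; each row shifts and turns the commanded pose from where the row before left it, along the tool's axes as they then stand; what a row does not reach is not made up. A row lasts 1/10 s, in which the tool goes at most 50 mm and 8.59 degrees, less where a joint would pass 70% of its speed; a pose out of reach is approached as far as the arm can. A call with a gripper value outside its range is refused whole. The fingers move at their own pace and stop on an object; the grip force is fixed at half the most. Time passes only in rows, so rows that do not move let the fingers close, or fill a call up. It gives the time, the measured TCP pose, the force, the opening and the grip force at its end, in the units of the state.
- telemetry.state(): the state, without advancing time (a new reading comes with each control period).
- viewer.read_camera(name): name is "scene" or "side" or "wrist"; returns (picture, depth): 400x640x3 uint8, blue, green, red; 400x640 float32, m along the optical axis (not along the pixel's ray), 0 where there is no reading.
- viewer.camera_model(name): a dict with "camera_matrix" (3x3 intrinsics, pixels), "D" ([k1, k2, p1, p2, k3] as OpenCV has them; the pictures are not rectified), "view" (4x4, takes a point from world to camera coordinates). Camera axes: x right, y down, z forward; pixel columns grow to the right and rows downward; lengths in m; the calibration is good to about 2 mm. A picture is of the moment at which its call begins: read the wrist's pose just before it. camera_model takes no time and is no camera call; for the wrist camera it gives the pose at the moment of the call.
- finish_job(): hands the job in; it is judged then, once.
The state is a dict: "clock": time; "qpos": joint angles; "joint_vel": joint speeds; "tau": joint torques, N m; "tcp_pos": TCP position; "tool_rot": TCP orientation; "ft_force": force on the tool from outside, world axes, zero at the start; "ft_torque": the same for the moment, N m; "grip_width": finger opening in m; "finger_force": force on a finger pad.
Only numpy, scipy, OpenCV 4.12 (cv2) and the standard library are available. Lean on these libraries where they do the work, as an engineer would, in place of code of your own. Each camera call takes 0.05 s, during which the arm holds its last target. There are 200 camera calls.

## Working session

There is one attempt and no reset: what is moved stays moved. The work goes in short steps, Python scripts to look and compute and a tool call to move; the robot and the scene stay as the last step left them, time stands still between calls to the robot, and variables do not carry over. Pictures are saved under pics/ and viewed, at most 10 in all, crops included, and the job is handed in when it is done.

Besides the shell and the picture viewer there is one more tool, called after "Request:" in YAML: its name, and indented under it one key for each argument. drive_tool: Moves the arm, as the interface text tells. Its arguments: {"type":"object","properties":{"rows":{"type":"array"}},"required":["rows"]}

```bash
mkdir -p pics; cat > h.py <<'E'
import numpy as np, cv2
from workcell import telemetry, viewer
def cam(n):
    m=viewer.camera_model(n); p,d=viewer.read_camera(n)
    return p,d,{k:np.array(m[k],float) for k in m}
def pts(d,m,uv):
    uv=np.array(uv,float).reshape(-1,1,2)
    n=cv2.undistortPoints(uv,m["camera_matrix"],m["D"])[:,0]
    z=np.array([d[int(round(v)),int(round(u))] for u,v in uv[:,0]])
    c=np.c_[n*z[:,None],z,np.ones(len(z))]
    return (c@np.linalg.inv(m["view"]).T)[:,:3]
def cloud(d,m):
    v,u=np.mgrid[0:400,0:640]
    n=cv2.undistortPoints(np.stack([u,v],-1).reshape(-1,1,2).astype(float),m["camera_matrix"],m["D"])[:,0]
    z=d.reshape(-1); c=np.c_[n*z[:,None],z,np.ones(len(z))]
    P=(c@np.linalg.inv(m["view"]).T)[:,:3]; P[z==0]=np.nan
    return P.reshape(400,640,3)
E
python3 - <<'E'
from h import *
s=telemetry.state(); print(s["clock"],s["tcp_pos"],s["tool_rot"],s["grip_width"])
import pickle
for n in("scene","side"):
    p,d,m=cam(n); cv2.imwrite(f"pics/{n}0.png",p); pickle.dump((p,d,m),open(n+"0.pkl","wb"))
    print(n,np.linalg.inv(m["view"])[:3].round(2))
E
```

```text
0.0 [ 0.18343174 -0.54436443  0.23037352] [-3.09848803e+00 -5.07676422e-01 -1.40160123e-04] 0.08516589679489371
scene [[ 0.9  -0.24  0.36  0.01]
 [-0.44 -0.51  0.74 -1.08]
 [ 0.01 -0.83 -0.56  0.88]]
side [[ 0.99 -0.09  0.1   0.41]
 [-0.13 -0.64  0.76 -0.9 ]
 [-0.   -0.76 -0.64  0.79]]
```

View pics/scene0.png

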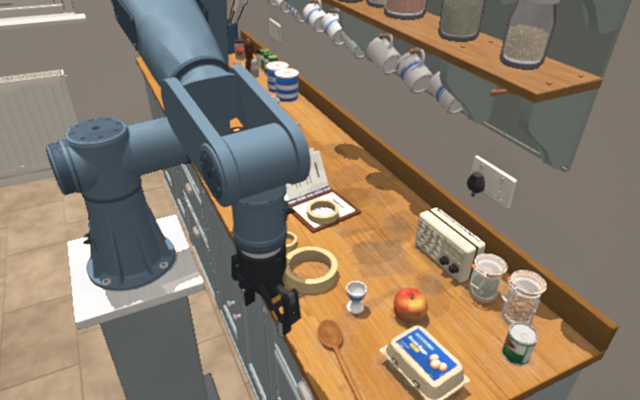

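View pics/side0.png

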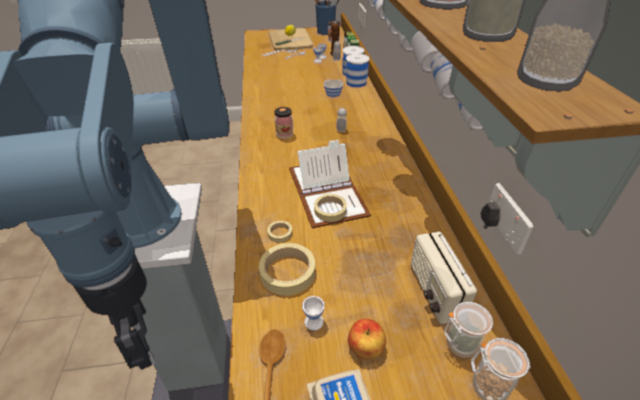

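The side view shows three rings: small at (280,231), large at (288,269) and one on the holder's right cover at (331,206). The one on the cover is middle-sized, so it fits. The leaf is half raised at (325,167), jam (284,122), salt (342,120), egg cup (314,313). I'll confirm in a crop and measure.

```bash
python3 - <<'E'
from h import *
import pickle
p,d,m=pickle.load(open("side0.pkl","rb"))
c=p[90:340,230:430]
cv2.imwrite("pics/crop1.png",cv2.resize(c,(480,600),interpolation=cv2.INTER_CUBIC))
P=cloud(d,m)
for n,(u,v) in dict(salt=(342,125),jam=(284,130),egg=(314,305),big=(270,275),small=(270,234),tapeL=(317,207),tapeR=(345,207),leaftop=(325,150)).items(): print(n,P[v,u].round(3))
E
```

```text
salt [0.658 0.405 0.03 ]
jam [0.437 0.385 0.038]
egg [ 0.457 -0.384  0.043]
big [ 0.361 -0.253  0.   ]
small [ 0.366 -0.125  0.017]
tapeL [ 0.505 -0.05   0.032]
tapeR [ 0.585 -0.063  0.034]
leaftop [0.551 0.113 0.117]
```

View pics/crop1.png

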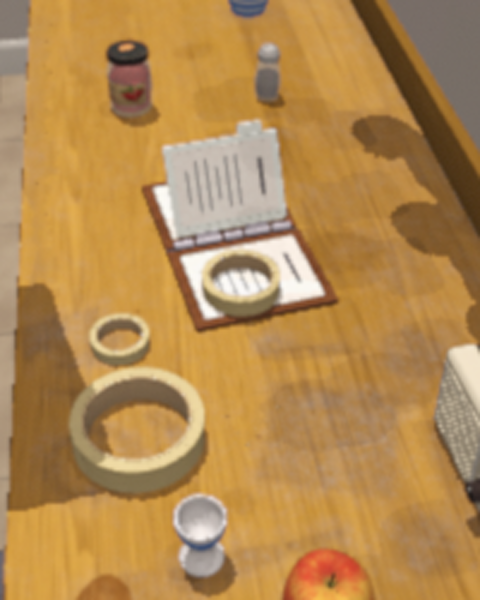

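The crop confirms the ring on the cover, crop (241,283), is the middle of the three sizes (small at (120,338), large at (138,428)). Holder corners in the crop: (198,327), (335,298) and (145,186); spine ends at (175,243) and (291,225).

```bash
python3 - <<'E'
from h import *
import pickle
p,d,m=pickle.load(open("side0.pkl","rb"))
def onz(uv,z,m):
    n=cv2.undistortPoints(np.array(uv,float).reshape(-1,1,2),m["camera_matrix"],m["D"])[:,0]
    T=np.linalg.inv(m["view"]); r=np.c_[n,np.ones(len(n))]@T[:3,:3].T
    return T[:3,3]+r*((z-T[2,3])/r[:,2])[:,None]
c=lambda *a:[(x/2.4+230-.3,y/2.4+90-.3) for x,y in a]
print(onz(c((198,327),(335,298),(145,186)),.006,m).round(3)); print("spine",onz(c((175,243),(291,225)),.012,m).round(3))
def fit(Q):
    A=np.c_[2*Q,np.ones(len(Q))]; s=np.linalg.lstsq(A,(Q**2).sum(1),rcond=None)[0]; return s[:2],np.sqrt(s[2]+s[:2]@s[:2])
P=cloud(d,m)
for f in ("side","scene"):
    p,d,mm=pickle.load(open(f+"0.pkl","rb")); P=cloud(d,mm)
    for nm,x0,y0,R,z0,z1 in(("tape",.545,-.06,.07,.03,.036),("salt",.658,.42,.05,.01,.07),("jam",.437,.41,.06,.01,.08),("egg",.457,-.37,.05,.045,.07),("small",.385,-.125,.05,.015,.025),("big",.4,-.25,.1,.02,.06)):
        k=(np.hypot(P[...,0]-x0,P[...,1]-y0)<R)&(P[...,2]>z0)&(P[...,2]<z1); Q=P[k]
        if len(Q)>10: print(f,nm,len(Q),Q.min(0).round(3),Q.max(0).round(3),*fit(Q[:,:2]))
    k=(abs(P[...,0]-.53)<.12)&(P[...,1]>.02)&(P[...,1]<.25)&(P[...,2]>.04)&(P[...,2]<.16); Q=P[k]
    c0=Q.mean(0); w=np.linalg.svd(Q-c0)[2][2]; print("leaf",len(Q),c0.round(3),w.round(3),Q.min(0).round(3),Q.max(0).round(3)) if len(Q)>20 else 0
E
```

```text
[[ 0.485 -0.099  0.006]
 [ 0.656 -0.072  0.006]
 [ 0.444  0.193  0.006]]
spine [[0.473 0.054 0.012]
 [0.628 0.07  0.012]]
side tape 242 [ 0.497 -0.092  0.03 ] [0.592 0.006 0.036] [ 0.54420611 -0.04323616] 0.04333948469537627
side salt 153 [0.635 0.395 0.011] [0.676 0.428 0.07 ] [0.65571787 0.41487876] 0.015492979419749203
side jam 311 [0.404 0.379 0.01 ] [0.473 0.426 0.08 ] [0.4385055  0.41550432] 0.030665177909087758
side egg 222 [ 0.431 -0.42   0.045] [ 0.475 -0.375  0.067] [ 0.45323669 -0.39977238] 0.021250932077157562
side small 130 [ 0.361 -0.144  0.015] [ 0.425 -0.077  0.021] [ 0.39268504 -0.11011536] 0.030107015870971556
side big 1100 [ 0.336 -0.322  0.02 ] [ 0.473 -0.18   0.039] [ 0.40486614 -0.25333443] 0.061779416359345224
leaf 1525 [0.544 0.094 0.085] [ 0.129 -0.875  0.467] [0.467 0.057 0.04 ] [0.621 0.134 0.139]
scene tape 203 [ 0.495 -0.092  0.03 ] [0.589 0.007 0.036] [ 0.54148596 -0.04287749] 0.04319385772574168
scene egg 207 [ 0.428 -0.42   0.045] [ 0.473 -0.374  0.068] [ 0.45078239 -0.39880377] 0.021295697243791486
scene small 51 [ 0.384 -0.143  0.015] [ 0.422 -0.085  0.021] [ 0.39155974 -0.11037386] 0.029300184549732593
scene big 967 [ 0.333 -0.321  0.02 ] [ 0.473 -0.18   0.04 ] [ 0.40148071 -0.25311609] 0.061781965756690746
leaf 631 [0.566 0.092 0.072] [-0.144  0.883 -0.448] [0.471 0.059 0.04 ] [0.618 0.133 0.142]
```

Request:
drive_tool:
  rows:
    - {"hand": 0.5,"x": 0,"y": 0,"z": 0,"yaw": -8.5}
    - {"hand": 0.5,"x": 0,"y": 0,"z": 0,"yaw": -8.5}
    - {"hand": 0.5,"x": 0,"y": 0,"z": 0,"yaw": -8.5}
    - {"hand": 0.5,"x": 0,"y": 0,"z": 0,"yaw": -8.5}
    - {"hand": 0.5,"x": 0,"y": 0,"z": 0,"yaw": -8.5}
    - {"hand": 0.5,"x": 0,"y": 0,"z": 0,"yaw": -8.5}
    - {"hand": 0.5,"x": 0,"y": 0,"z": 0,"yaw": -8.5}
    - {"hand": 0.5,"x": 0,"y": 0,"z": 0,"yaw": -8.5}

```text
clock: 0.9
tcp_pos: [0.1835, -0.5446, 0.2307]
tool_rot: [-2.279, -2.161, -0.001]
ft_force: [-0.8, 0.1, -0.5]
grip_width: 0.0425
finger_force: 0.0
```

Request:
drive_tool:
  rows:
    - {"hand": 0.5,"x": 0,"y": 0,"z": 0,"yaw": -6}
    - {"hand": 0.5,"x": 0,"y": 0,"z": 0,"yaw": -6}
    - {"hand": 0.5,"x": 0.035,"y": 0.03,"z": 0,"yaw": 0}
    - {"hand": 0.5,"x": 0.035,"y": 0.03,"z": 0,"yaw": 0}
    - {"hand": 0.5,"x": 0.035,"y": 0.03,"z": 0,"yaw": 0}
    - {"hand": 0.5,"x": 0.035,"y": 0.03,"z": 0,"yaw": 0}
    - {"hand": 0.5,"x": 0.035,"y": 0.03,"z": 0,"yaw": 0}
    - {"hand": 0.5,"x": 0.035,"y": 0.03,"z": 0,"yaw": 0}

```text
clock: 1.7
tcp_pos: [0.3305, -0.3085, 0.231]
tool_rot: [-2.049, -2.381, -0.0]
ft_force: [0.6, 0.0, -0.3]
grip_width: 0.0426
finger_force: 0.0
```

```bash
cat >> h.py <<'E'
from scipy.spatial.transform import Rotation as R_
TH=np.radians(8.6); O=np.array([.549,.063]); H=np.array([[np.cos(TH),np.sin(TH)],[-np.sin(TH),np.cos(TH)]])
def rep():
    s=telemetry.state(); M=R_.from_rotvec(s["tool_rot"]).as_matrix(); p=np.array(s["tcp_pos"])
    print("t",round(s["clock"],2),"world",p.round(4),"holder",(H@(p[:2]-O)).round(4),"head",np.degrees(np.arctan2(M[1,0],M[0,0])).round(2),"zax",M[:,2].round(3),"F",np.round(s["ft_force"],1),"w",s["grip_width"],"q",np.round(s["qpos"],2))
    return p,M
E
python3 - <<'E'
from h import *
p,M=rep(); T=np.linalg.inv(np.array(viewer.camera_model("wrist")["view"])); print("cam in tool",(M.T@(T[:3,3]-p)).round(3))
E
```

```text
t 1.7 world [ 0.3305 -0.3085  0.231 ] holder [-0.2716 -0.3347] head 98.58 zax [-0.  0. -1.] F [ 0.6  0.  -0.3] w 0.042589884887791855 q [-1.01 -0.1   1.9   0.    1.34 -1.16]
cam in tool [ 0.08  -0.001 -0.144]
```

Request:
drive_tool:
  rows:
    - {"hand": 0.5,"x": 0.0354,"y": 0.0275,"z": 0,"yaw": 0}
    - {"hand": 0.5,"x": 0.0354,"y": 0.0275,"z": 0,"yaw": 0}
    - {"hand": 0.5,"x": 0.0354,"y": 0.0275,"z": 0,"yaw": 0}
    - {"hand": 0.5,"x": 0.0354,"y": 0.0275,"z": 0,"yaw": 0}
    - {"hand": 0.5,"x": 0.0354,"y": 0.0275,"z": 0,"yaw": 0}
    - {"hand": 0.5,"x": 0.0354,"y": 0.0275,"z": 0,"yaw": 0}
    - {"hand": 0.5,"x": 0.0354,"y": 0.0275,"z": 0,"yaw": 0}
    - {"hand": 0.5,"x": 0.0354,"y": 0.0275,"z": 0,"yaw": 0}

```text
clock: 2.5
tcp_pos: [0.5055, 0.0045, 0.231]
tool_rot: [-2.048, -2.382, 0.0]
ft_force: [0.9, -1.1, -0.0]
grip_width: 0.0429
finger_force: 0.0
```

Request:
drive_tool:
  rows:
    - {"hand": 0.5,"x": 0,"y": 0,"z": 0,"yaw": -7.5}
    - {"hand": 0.5,"x": 0,"y": 0,"z": 0,"yaw": -7.5}
    - {"hand": 0.5,"x": 0,"y": 0,"z": 0,"yaw": -7.5}
    - {"hand": 0.5,"x": 0,"y": 0,"z": 0,"yaw": -7.5}
    - {"hand": 0.5,"x": 0,"y": 0,"z": 0.035,"yaw": 0}
    - {"hand": 0.5,"x": 0,"y": 0,"z": 0.035,"yaw": 0}
    - {"hand": 0.5,"x": 0,"y": 0,"z": 0.035,"yaw": 0}
    - {"hand": 0.5,"x": 0,"y": 0,"z": 0.035,"yaw": 0}

```text
clock: 3.3
tcp_pos: [0.5048, 0.0027, 0.0898]
tool_rot: [-1.362, -2.831, 0.0]
ft_force: [0.7, -0.3, -0.5]
grip_width: 0.0427
finger_force: 0.0
```

```bash
python3 - <<'E'
from h import *
rep()
p,d,m=cam("side"); cv2.imwrite("pics/side2.png",cv2.resize(p[90:290,230:430],(600,600)))
p,d,m=cam("wrist"); cv2.imwrite("pics/wrist2.png",p)
E
```

```text
t 3.3 world [0.5048 0.0027 0.0898] holder [-0.0527 -0.053 ] head 128.61 zax [-0.  0. -1.] F [ 0.7 -0.3 -0.5] w 0.04274634230349268 q [-0.23  0.21  1.89 -0.    1.04 -0.9 ]
```

View pics/wrist2.png

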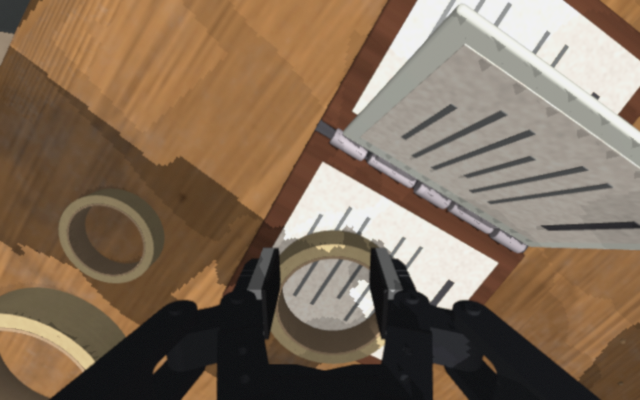

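The wrist view shows the tape at (328,295) between and beyond the fingers (265 and 380, row 265), with the spine running from (330,140) to (520,245). I'll check the tape centre and spine from here.

```bash
python3 - <<'E'
from h import *
p,d,m=cam("wrist"); P=cloud(d,m)
X=P[...,0]-O[0];Y=P[...,1]-O[1]; hx=H[0,0]*X+H[0,1]*Y; hy=H[1,0]*X+H[1,1]*Y; z=P[...,2]
k=(np.hypot(hx+.022,hy+.104)<.065)&(z>.028)&(z<.038); print(k.sum(),hx[k].min(),hx[k].max(),hy[k].min(),hy[k].max(),np.median(z[k]))
k=(abs(hx)<.07)&(hy<-.01)&(hy>-.04)&(z<.02);print("cover z",np.median(z[k]))
for y in np.arange(-.012,.013,.003):
    k=(abs(hx)<.05)&(abs(hy-y)<.0015)&(z<.03); print(y.round(3),k.sum(),np.median(z[k]).round(4) if k.any() else '')
print(pts(d,m,[(330,140),(520,240)]).round(3))
E
```

```text
3931 -0.06873632808543612 0.02657382605026807 -0.14996575717881064 -0.05321753700519538 0.03390673205074207
cover z 0.009870474139654167
-0.012 581 0.0097
-0.009 555 0.0098
-0.006 467 0.0161
-0.003 601 0.0177
-0.0 556 0.0194
0.003 457 0.0278
0.006 1 0.0299
0.009 0 
0.012 0 
[[0.452 0.066 0.232]
 [0.613 0.075 0.027]]
```

Request:
drive_tool:
  rows:
    - {"hand": 0.5,"x": 0.002,"y": 0.001,"z": 0.02,"yaw": 0}
    - {"hand": 0.5,"x": 0,"y": 0,"z": 0.02,"yaw": 0}
    - {"hand": 0.5,"x": 0,"y": 0,"z": 0.02,"yaw": 0}
    - {"hand": 0.5,"x": 0,"y": 0,"z": 0.01,"yaw": 0}
    - {"hand": 0.5,"x": 0,"y": 0,"z": 0.007,"yaw": 0}
    - {"hand": 0.5,"x": 0,"y": 0,"z": 0.002,"yaw": 0}
    - {"hand": 0.5,"x": 0,"y": 0,"z": 0,"yaw": 0}
    - {"hand": 0.5,"x": 0,"y": 0,"z": 0,"yaw": 0}

```text
clock: 4.25
tcp_pos: [0.5054, 0.0046, 0.0132]
tool_rot: [1.361, 2.83, 0.0]
ft_force: [0.6, -0.8, 0.2]
grip_width: 0.0426
finger_force: 0.0
```

Request:
drive_tool:
  rows:
    - {"hand": 0.5,"x": -0.005,"y": 0,"z": 0.001,"yaw": 0}
    - {"hand": 0.5,"x": -0.01,"y": 0,"z": 0,"yaw": 0}
    - {"hand": 0.5,"x": -0.01,"y": 0,"z": 0,"yaw": 0}
    - {"hand": 0.5,"x": -0.01,"y": 0,"z": 0,"yaw": 0}
    - {"hand": 0.5,"x": -0.01,"y": 0,"z": 0,"yaw": 0}
    - {"hand": 0.5,"x": -0.01,"y": 0,"z": 0,"yaw": 0}
    - {"hand": 0.5,"x": -0.01,"y": 0,"z": 0,"yaw": 0}
    - {"hand": 0.5,"x": -0.01,"y": 0,"z": 0,"yaw": 0}

```text
clock: 5.05
tcp_pos: [0.552, -0.0546, 0.0112]
tool_rot: [-1.362, -2.831, 0.0]
ft_force: [0.1, 0.4, 0.2]
grip_width: 0.0427
finger_force: 0.3
```

```bash
python3 - <<'E'
from h import *
rep()
p,d,m=cam("side"); cv2.imwrite("pics/side3.png",cv2.resize(p[100:290,240:440],(630,600)))
E
```

```text
t 5.05 world [ 0.552  -0.0546  0.0112] holder [-0.0146 -0.1167] head 128.6 zax [-0.  0. -1.] F [0.1 0.4 0.2] w 0.04267108739514004 q [-0.31  0.44  1.79 -0.    0.92 -0.99]
```

View pics/side3.png

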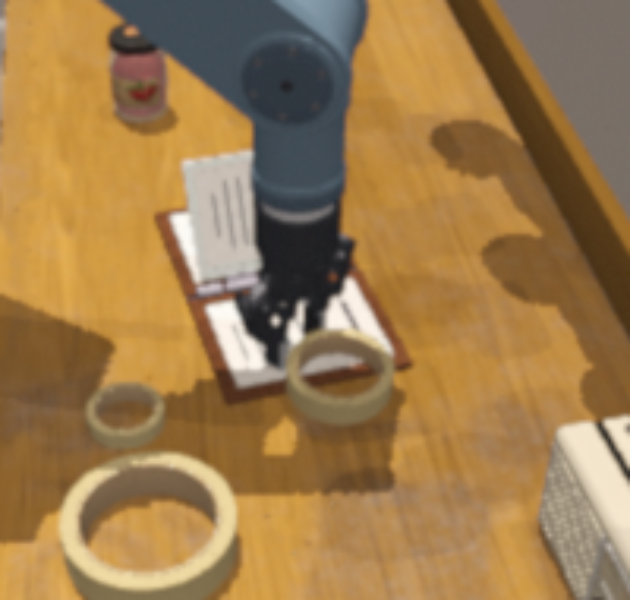

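Tape at (340,375) overhangs the right edge and follows the fingers. Leaf untouched. Continue.

Request:
drive_tool:
  rows:
    - {"hand": 0.5,"x": -0.01,"y": 0,"z": 0,"yaw": 0}
    - {"hand": 0.5,"x": -0.01,"y": 0,"z": 0,"yaw": 0}
    - {"hand": 0.5,"x": -0.01,"y": 0,"z": 0,"yaw": 0}
    - {"hand": 0.5,"x": -0.01,"y": 0,"z": 0,"yaw": 0}
    - {"hand": 0.5,"x": -0.01,"y": 0,"z": 0,"yaw": 0}
    - {"hand": 0.5,"x": -0.01,"y": 0,"z": 0,"yaw": 0}
    - {"hand": 0.5,"x": -0.01,"y": 0,"z": 0,"yaw": 0}
    - {"hand": 0.5,"x": -0.012,"y": 0,"z": 0,"yaw": 0}

```text
clock: 5.9
tcp_pos: [0.603, -0.1184, 0.0112]
tool_rot: [-1.362, -2.831, -0.0]
ft_force: [0.3, 0.7, -0.0]
grip_width: 0.043
finger_force: 0.2
```

```bash
python3 - <<'E'
from h import *
rep()
for n in("side","scene"):
    p,d,m=cam(n)
    if n=="side": cv2.imwrite("pics/side4.png",cv2.resize(p[100:290,240:440],(630,600)))
    P=cloud(d,m); X=P[...,0]-O[0];Y=P[...,1]-O[1]; hx=H[0,0]*X+H[0,1]*Y; hy=H[1,0]*X+H[1,1]*Y; z=P[...,2]
    k=(abs(hx-.04)<.08)&(hy<-.16)&(hy>-.32)&(z>.019)&(z<.04)
    print(n,k.sum(),*[np.percentile(a[k],[1,50,99]).round(3) for a in(hx,hy,z)])
E
```

```text
t 5.9 world [ 0.603  -0.1184  0.0112] holder [ 0.0263 -0.1874] head 128.62 zax [-0.  0. -1.] F [ 0.3  0.7 -0. ] w 0.04295486589627212 q [-0.39  0.54  1.63  0.    0.98 -1.06]
side 441 [-0.005  0.046  0.099] [-0.282 -0.221 -0.169] [0.019 0.024 0.037]
scene 359 [-0.006  0.043  0.098] [-0.283 -0.223 -0.177] [0.019 0.024 0.039]
```

View pics/side4.png

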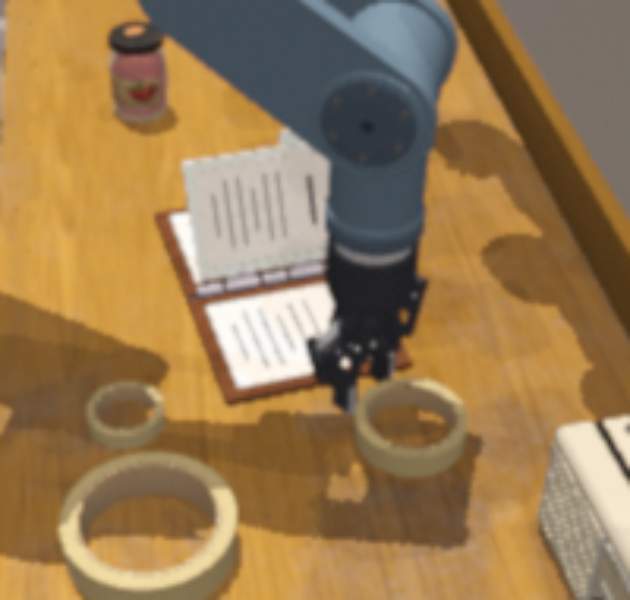

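Tape at (410,428) lies flat on the worktop beyond the edge (top 24 mm, centre holder ≈(.047,-.234)). Now go over to the left side of the leaf.

Request:
drive_tool:
  rows:
    - {"hand": 0.5,"x": 0.005,"y": 0,"z": -0.002,"yaw": 0}
    - {"hand": 0.5,"x": 0,"y": 0,"z": -0.04,"yaw": 0}
    - {"hand": 0.5,"x": 0,"y": 0,"z": -0.045,"yaw": 0}
    - {"hand": 0.6,"x": 0,"y": 0,"z": -0.045,"yaw": 0}
    - {"hand": 1,"x": 0,"y": 0,"z": -0.045,"yaw": 7.5}
    - {"hand": 1,"x": 0,"y": 0,"z": -0.04,"yaw": 7.5}
    - {"hand": 1,"x": 0,"y": 0,"z": 0,"yaw": 7.5}
    - {"hand": 1,"x": 0,"y": 0,"z": 0,"yaw": 7.5}

```text
clock: 6.8
tcp_pos: [0.6, -0.1134, 0.2307]
tool_rot: [2.052, 2.375, 0.002]
ft_force: [-0.2, -0.0, -0.7]
grip_width: -0.0001
finger_force: 0.0
```

Request:
drive_tool:
  rows:
    - {"hand": 1,"x": 0.038,"y": -0.004,"z": 0,"yaw": 0}
    - {"hand": 1,"x": 0.038,"y": -0.004,"z": 0,"yaw": 0}
    - {"hand": 1,"x": 0.038,"y": -0.004,"z": 0,"yaw": 0}
    - {"hand": 1,"x": 0.038,"y": -0.004,"z": 0,"yaw": 0}
    - {"hand": 1,"x": 0.038,"y": -0.004,"z": 0,"yaw": 0}
    - {"hand": 1,"x": 0.038,"y": -0.004,"z": 0,"yaw": 0}
    - {"hand": 1,"x": 0.038,"y": -0.002,"z": 0,"yaw": 0}
    - {"hand": 1,"x": 0.038,"y": 0,"z": 0,"yaw": 0}

```text
clock: 7.6
tcp_pos: [0.5267, 0.1846, 0.2283]
tool_rot: [-2.047, -2.382, 0.0]
ft_force: [0.2, 0.2, 0.6]
grip_width: 0.0001
finger_force: 0.0
```

```bash
python3 - <<'E'
from h import *
rep()
E
```

```text
t 7.6 world [0.5267 0.1846 0.2283] holder [-0.0039  0.1235] head 98.64 zax [-0.001  0.    -1.   ] F [0.2 0.2 0.6] w 5.282524961040263e-05 q [ 0.12  0.15  1.65  0.    1.34 -0.03]
```

Request:
drive_tool:
  rows:
    - {"hand": 1,"x": 0,"y": 0.002,"z": 0.04,"yaw": 0}
    - {"hand": 1,"x": 0,"y": 0.002,"z": 0.04,"yaw": 0}
    - {"hand": 1,"x": 0,"y": 0,"z": 0.04,"yaw": 0}
    - {"hand": 1,"x": 0,"y": 0,"z": 0.018,"yaw": 0}
    - {"hand": 1,"x": -0.015,"y": 0,"z": 0,"yaw": 0}
    - {"hand": 1,"x": -0.015,"y": 0,"z": 0,"yaw": 0}
    - {"hand": 1,"x": -0.015,"y": 0,"z": 0,"yaw": 0}
    - {"hand": 1,"x": -0.012,"y": 0,"z": -0.003,"yaw": 0}

```text
clock: 8.4
tcp_pos: [0.5429, 0.1261, 0.0964]
tool_rot: [2.048, 2.379, 0.007]
ft_force: [-3.8, 6.1, 13.1]
grip_width: 0.0001
finger_force: 0.0
```

Request:
drive_tool:
  rows:
    - {"hand": 1,"x": -0.012,"y": 0,"z": -0.003,"yaw": 0}
    - {"hand": 1,"x": -0.012,"y": 0,"z": -0.003,"yaw": 0}
    - {"hand": 1,"x": -0.012,"y": 0,"z": -0.003,"yaw": 0}
    - {"hand": 1,"x": -0.012,"y": 0,"z": 0,"yaw": 0}
    - {"hand": 1,"x": -0.012,"y": 0,"z": 0,"yaw": 0}
    - {"hand": 1,"x": -0.012,"y": 0,"z": 0,"yaw": 0}
    - {"hand": 1,"x": -0.012,"y": 0,"z": 0.002,"yaw": 0}
    - {"hand": 1,"x": 0,"y": 0,"z": 0,"yaw": 0}

```text
clock: 9.2
tcp_pos: [0.5535, 0.0418, 0.1003]
tool_rot: [2.051, 2.379, -0.001]
ft_force: [0.6, -0.2, -0.4]
grip_width: -0.0002
finger_force: 0.0
```

```bash
python3 - <<'E'
from h import *
rep()
p,d,m=cam("side"); cv2.imwrite("pics/side5.png",cv2.resize(p[80:290,230:450],(629,600)))
E
```

```text
t 9.2 world [0.5535 0.0418 0.1003] holder [ 0.0013 -0.0216] head 98.49 zax [ 0.    -0.001 -1.   ] F [ 0.6 -0.2 -0.4] w -0.00023006306505496334 q [-0.14  0.29  1.76 -0.    1.09 -0.29]
```

View pics/side5.png

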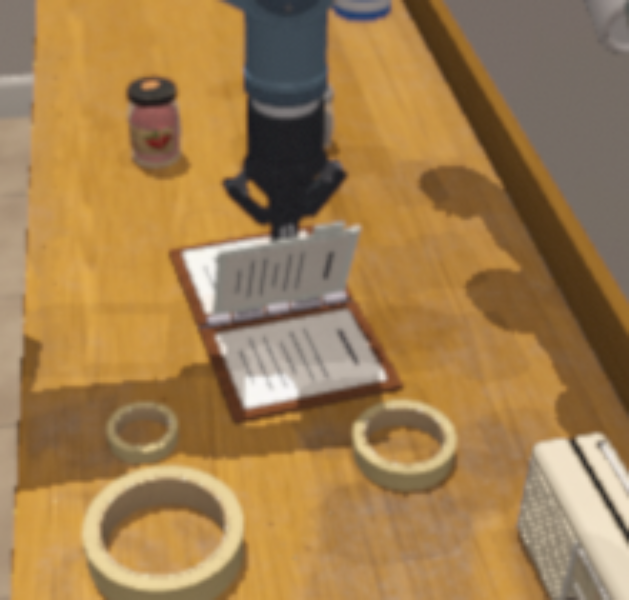

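The leaf (285,265) is now just past upright, with the finger behind it. Other objects look undisturbed. Continue along the arc.

Request:
drive_tool:
  rows:
    - {"hand": 1,"x": -0.012,"y": 0,"z": 0.002,"yaw": 0}
    - {"hand": 1,"x": -0.012,"y": 0,"z": 0.006,"yaw": 0}
    - {"hand": 1,"x": -0.01,"y": 0,"z": 0.008,"yaw": 0}
    - {"hand": 1,"x": -0.01,"y": 0,"z": 0.01,"yaw": 0}
    - {"hand": 1,"x": -0.008,"y": 0,"z": 0.011,"yaw": 0}
    - {"hand": 1,"x": -0.006,"y": 0,"z": 0.012,"yaw": 0}
    - {"hand": 1,"x": -0.004,"y": 0,"z": 0.011,"yaw": 0}
    - {"hand": 1,"x": -0.003,"y": 0,"z": 0.01,"yaw": 0}

```text
clock: 10.05
tcp_pos: [0.5628, -0.0207, 0.0289]
tool_rot: [-2.048, -2.381, 0.001]
ft_force: [0.4, 0.9, 0.2]
grip_width: 0.0
finger_force: 0.3
```

Request:
drive_tool:
  rows:
    - {"hand": 1,"x": -0.001,"y": 0,"z": 0.006,"yaw": 0}
    - {"hand": 1,"x": 0,"y": 0,"z": 0.004,"yaw": 0}
    - {"hand": 1,"x": 0,"y": 0,"z": 0.003,"yaw": 0}
    - {"hand": 1,"x": 0,"y": 0,"z": 0.002,"yaw": 0}
    - {"hand": 1,"x": 0,"y": 0,"z": 0.001,"yaw": 0}
    - {"hand": 1,"x": 0,"y": 0,"z": 0,"yaw": 0}
    - {"hand": 1,"x": 0,"y": 0,"z": 0,"yaw": 0}
    - {"hand": 1,"x": 0,"y": 0,"z": 0,"yaw": 0}

```text
clock: 10.85
tcp_pos: [0.5635, -0.0214, 0.0145]
tool_rot: [2.048, 2.382, 0.0]
ft_force: [-0.2, 0.0, -0.9]
grip_width: 0.0
finger_force: 0.0
```

Request:
drive_tool:
  rows:
    - {"hand": 1,"x": 0,"y": 0,"z": 0.001,"yaw": 0}
    - {"hand": 1,"x": 0,"y": 0,"z": 0.001,"yaw": 0}
    - {"hand": 1,"x": 0,"y": 0,"z": 0,"yaw": 0}
    - {"hand": 1,"x": 0,"y": 0,"z": 0,"yaw": 0}
    - {"hand": 1,"x": 0,"y": 0,"z": 0,"yaw": 0}
    - {"hand": 1,"x": 0,"y": 0,"z": 0,"yaw": 0}
    - {"hand": 1,"x": 0,"y": 0,"z": 0,"yaw": 0}
    - {"hand": 1,"x": 0,"y": 0,"z": 0,"yaw": 0}

```text
clock: 11.65
tcp_pos: [0.5636, -0.0214, 0.0134]
tool_rot: [2.048, 2.382, 0.0]
ft_force: [-3.1, 1.2, 8.7]
grip_width: 0.0001
finger_force: 4.9
```

Request:
drive_tool:
  rows:
    - {"hand": 1,"x": 0,"y": 0,"z": 0.001,"yaw": 0}
    - {"hand": 1,"x": 0,"y": 0,"z": 0,"yaw": 0}
    - {"hand": 1,"x": 0,"y": 0,"z": 0,"yaw": 0}
    - {"hand": 1,"x": 0,"y": 0,"z": 0,"yaw": 0}
    - {"hand": 1,"x": 0,"y": 0,"z": 0,"yaw": 0}
    - {"hand": 1,"x": 0,"y": 0,"z": 0,"yaw": 0}
    - {"hand": 1,"x": 0,"y": 0,"z": 0,"yaw": 0}
    - {"hand": 1,"x": 0,"y": 0,"z": 0,"yaw": 0}

```text
clock: 12.45
tcp_pos: [0.5637, -0.0214, 0.0133]
tool_rot: [2.048, 2.382, 0.0]
ft_force: [-6.2, 1.8, 17.0]
grip_width: 0.0003
finger_force: 8.8
```

Request:
drive_tool:
  rows:
    - {"hand": 1,"x": 0,"y": 0,"z": -0.01,"yaw": 0}
    - {"hand": 1,"x": 0,"y": 0,"z": -0.03,"yaw": 0}
    - {"hand": 1,"x": 0,"y": 0,"z": -0.04,"yaw": 0}
    - {"hand": 1,"x": 0,"y": 0,"z": -0.04,"yaw": 0}
    - {"hand": 1,"x": 0,"y": 0,"z": -0.04,"yaw": 0}
    - {"hand": 1,"x": 0,"y": 0,"z": -0.04,"yaw": 0}
    - {"hand": 1,"x": 0,"y": 0,"z": 0,"yaw": 0}
    - {"hand": 1,"x": 0,"y": 0,"z": 0,"yaw": 0}

```text
clock: 13.25
tcp_pos: [0.5639, -0.0216, 0.2126]
tool_rot: [2.047, 2.38, 0.002]
ft_force: [0.2, -0.3, -0.7]
grip_width: 0.0001
finger_force: 0.0
```

```bash
python3 - <<'E'
from h import *
rep()
p,d,m=cam("side"); cv2.imwrite("pics/side6.png",cv2.resize(p[80:360,230:450],(471,600)))
P=cloud(d,m); X=P[...,0]-O[0];Y=P[...,1]-O[1]; hx=H[0,0]*X+H[0,1]*Y; hy=H[1,0]*X+H[1,1]*Y; z=P[...,2]
for y in(-.03,-.06,-.09,-.12):
    k=(abs(hx)<.06)&(abs(hy-y)<.008)&(z<.1); print(y,np.median(z[k]).round(4))
k=(abs(hx-.045)<.08)&(hy<-.165)&(hy>-.32)&(z>.019)&(z<.06); print("tape",*[np.percentile(a[k],[1,50,99]).round(3) for a in(hx,hy,z)])
for nm,x0,y0,R,z0,z1 in(("salt",.658,.42,.05,.01,.07),("jam",.437,.41,.06,.01,.08),("egg",.457,-.37,.05,.045,.07)):
    k=(np.hypot(P[...,0]-x0,P[...,1]-y0)<R)&(z>z0)&(z<z1); print(nm,P[k].min(0).round(3),P[k].max(0).round(3))
E
```

```text
t 13.25 world [ 0.5639 -0.0216  0.2126] holder [ 0.0021 -0.0858] head 98.61 zax [ 0.003 -0.001 -1.   ] F [ 0.2 -0.3 -0.7] w 6.750145684551047e-05 q [-0.25  0.17  1.66  0.    1.31 -0.4 ]
-0.03 0.0139
-0.06 0.0141
-0.09 0.0141
-0.12 0.0139
tape [0.008 0.054 0.1  ] [-0.284 -0.241 -0.19 ] [0.019 0.024 0.028]
salt [0.673 0.409 0.039] [0.673 0.409 0.039]
jam [0.404 0.379 0.01 ] [0.472 0.43  0.08 ]
egg [ 0.431 -0.42   0.045] [ 0.475 -0.375  0.066]
```

View pics/side6.png

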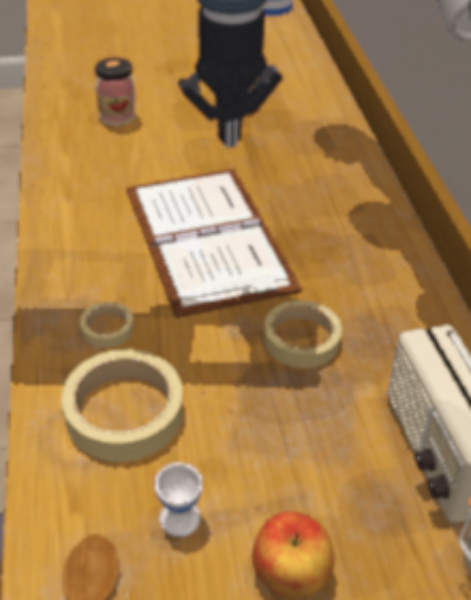

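The leaf (225,262) is flat, level at 14 mm right across. The tape (303,335) lies flat on the worktop, and the jam and egg cup have not moved. The salt is hidden behind the gripper here; the hand never came near it.

```bash
python3 -c "
from workcell import finish_job
print(finish_job())"
```

```text
the job is handed in; nothing more can be done
None
```

I pushed the tape off the holder without lifting it, and it lies flat on the worktop. The leaf is pressed flat on the right-hand cover. The jam jar and egg cup measured unmoved; the salt shaker was hidden behind the gripper in the last picture, but the arm never came near it. I handed the job in at about 13 s.

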